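Lock the pump housing: hold the catch down, slide the index bolt home

TASK

Lock the pump housing on its stand: press the red spring catch pad down with one fingertip and, keeping it down the whole way, push the yellow thumb piece with the other fingertip until the index bolt is fully home in the housing's flange. Then let go so that the catch springs back up and locks the bolt. Only press and push, and leave the loose parts lying around where they are.

Things in the scene. Friction and masses are not known exactly. Their poses are not given: they have to be found in the camera images.
- stand: Fixed grey base plate 180 (x) x 370 (y, -165 to +205) x 12 mm with a cream pump bearing housing; its round flange (160 mm across, up to 175 mm high) faces -y at y = +105. Origin on the table under the plate, z up; +y is the way the bolt slides home. Coordinates in the other entries are in this frame, mm.
- hole (a point): Mouth of the dark hole in the flange that takes the bolt's nose, at (25, 105, 38). The bolt, a steel rod 14 mm thick on the line x = 25, z = 38, runs to it from the thumb piece through two dark bearing blocks, 56 high, 26 wide in x, at y 0 to 12 and 79 to 91.
- bolt (a joint): Travel of the index bolt, m: 0 = drawn back, 0.036 = fully home, nose in the hole; starts at 0 to 0.002. Friction about 2 N, no spring. With the catch up, its tooth meets lugs on the rod: it blocks the bolt after 3 mm, again halfway (18 mm) if let up there, and with the bolt home locks it home.
- thumb_top (a point): Centre of the top of the yellow thumb piece on the rear end of the bolt: 24 (x) x 14 (y) mm, upright from z = 32 to 85. The point is at (25, -50, 85) with the bolt drawn back and moves with it along +y. Push on its rear (-y) face; below and behind it there is only the base plate.
- catch (a joint): How far the spring catch is pressed straight down, m: 0 = up, 0.009 = at its stop. The tooth clears the lugs from 0.006 on. The spring takes 3 N to start and about 7 N at the stop; it springs back when let go.
- pad_top (a point): Centre of the top of the red catch pad, a flat plate 32 (x) x 120 (y) x 8 mm beside the bolt, long enough for a fingertip to slide along it during the whole travel. At (-36, -55, 50) with the catch up; goes down as it is pressed. 61 mm in x from the thumb piece, centre to centre.
- bearing: Loose steel ball bearing, 40 mm across, 14 high, lying on the base plate. Origin: centre of underside. Leave alone.
- plug: Loose brass plug, 24 mm across, 22 high, on the base plate. Origin: centre of underside. Leave alone.
- impeller: Loose steel impeller with a red rim, 121 mm across, 60 high, on the table. Origin: centre of underside. Leave alone.
- grease_jar: Loose white jar with a blue cap, 60 mm across, 85 high. Origin: centre of underside. Leave alone.
- wrench: Loose wrench, 180 mm long, lying on the table, along its x axis. Leave alone.
- screwdriver: Loose screwdriver, 190 mm long, lying on the table, along its x axis. Leave alone.
- wear_ring: Loose bronze ring, 80 mm across, 14 high, on the table. Origin: centre of underside. Leave alone.

How it is judged:
By the outcome, as a careful person would: the job done as asked, in the order asked, and still so for the second after the job is handed in, with the robot touching nothing.
It also fails if it takes over 48 s, if anything falls off the work surface, if the arm or the gripper's body presses on something with over 40 N, if the wrist force passes 120 N, or if a joint passes its speed limit or range.

ROBOT

A 6-joint arm with a two-finger parallel gripper is mounted at the origin on the work surface. World frame = base frame: x ahead of the robot, y to its left, z up, the work surface at z = 0. Lengths are in m, angles in degrees, forces in N, time in s.
With the tool pointing down it reaches from about 0.4 to 0.825 m from the base axis. Payload 7 kg.
Tool frame: the origin (TCP) lies between the finger pads; the fingertips stand 19 mm ahead of it and the grasp point (between the pads) is the TCP; z points along the fingers, y is the line along which they close (so a half turn about z gives the same grasp; the last joint's range is limited). The gripper opens to 88 mm and grips with 3 to 60 N. Pads are 19 mm wide; open, the fingers measure 130 mm over their backs; the gripper's body (78 mm by 193 mm) begins 47 mm behind the grasp point.
Start: joints at [-48.925, 20.546, 0.682, 0, -70.136, -16.507], TCP at [0.281, -0.614, 0.215] pointing down, gripper open.
Joint ranges: [-176.03, 176.03], [-82.01, 121.73], [-58.28, 71.71], [-173.87, 95.51], [-174.79, -0.11], [-173.66, 173.66]. Speed limits (degrees/s): [136.94, 136.94, 172.46, 180, 180, 180].

INTERFACE

Orientations are given as [roll, pitch, yaw] about the fixed x, y, z axes, in that order (R = Rz(yaw) Ry(pitch) Rx(roll)).
In Python, from plant import r gives the robot as it stands. The module is installed in compiled form; this text tells all that it offers.
- The arm moves only by the shell command python3 -m pendant 'ROWS' [OPENING] [FORCE]. ROWS is JSON, a list of rows, each a list of 6 numbers: the shift along the tool's x, y, z in mm, then the turn, a rotation vector about the tool's x, y, z in rad. In form: [[tx, ty, tz, wx, wy, wz], ...]. A call has 1 to 20 rows; each row is the pose to reach, as a shift and turn from the pose commanded when the call began, along the tool's axes at that moment; what a row does not reach only later rows make up. A row lasts 1/8 s, in which the tool goes at most 62.5 mm and 10.7 degrees, less where a joint would pass 70% of its speed; a pose out of reach is approached as far as the arm can. A call with a gripper value outside its range is refused whole. OPENING is the finger opening in mm, from 0 to 87.6, set as the call begins (- or left out, the last holds). The fingers move at their own pace and stop on an object; FORCE is the grip in N (left out, the last holds). Time passes only in rows, so rows that repeat a pose let the fingers close. It gives the time, the measured TCP pose, the force, the opening and the grip force at its end, in the units of the state.
- r.get_state(): the state, without advancing time (a new reading comes with each control period).
- r.capture(name): name is "scene" or "top" or "wrist"; returns the picture (420x560x3 uint8, red, green, blue); there is no depth.
- r.camera_params(name): a dict with "mtx" (3x3 intrinsics, pixels), "rvec" (rotation vector, rad) and "tvec" (3), from world to camera coordinates, as OpenCV has them; the wrist camera has in their place "mount" (4x4, takes a point from camera to tool coordinates, whose origin is the TCP and whose axes are the flange's). Camera axes: x right, y down, z forward; pixel columns grow to the right and rows downward; lengths in m; the calibration is good to about 2 mm. A picture is of the moment at which its call begins: read the wrist's pose just before it. camera_params takes no time and is no camera call.
- r.close_job(): hands the job in; it is judged then, once.
The state is a dict: "time_s": time; "joints": joint angles; "qd": joint speeds; "joint_torque": joint torques, N m; "tcp_pos": TCP position; "eef_rot": TCP orientation; "contact_force": force on the tool from outside, world axes, zero at the start; "moment": the same for the moment, N m; "gripper_width": finger opening in m; "gripper_force": force on a finger pad.
Only numpy, scipy, OpenCV 4.12 (cv2) and the standard library are available. Lean on these libraries where they do the work, as an engineer would, in place of code of your own. Each camera call takes 0.05 s, during which the arm holds its last target. There are 200 camera calls.

## Working session

There is one attempt and no reset: what is moved stays moved. The work goes in short steps, Python scripts to look and compute and a shell command to move; the robot and the scene stay as the last step left them, time stands still between calls to the robot, and variables do not carry over. Pictures are saved under pics/ and viewed, at most 10 in all, crops included, and the job is handed in when it is done.

```bash
mkdir -p pics; python3 - <<'E'
from plant import r
import cv2,numpy as np
print(r.get_state())
for n in("scene","top"):
    im=r.capture(n); np.save(f"pics/{n}.npy",im); cv2.imwrite(f"pics/{n}.png",im[:,:,::-1]); print(n,r.camera_params(n))
print(r.camera_params("wrist"))
E
```

```text
{'time_s': 0.0, 'joints': array([-4.89247436e+01,  2.05920556e+01,  6.35088821e-01, -2.03926702e-02,
       -7.01350092e+01, -1.65066838e+01]), 'qd': array([ 0.03469508,  0.04744909,  0.04674334,  0.04670716, -0.04514101,
        0.03866549]), 'joint_torque': array([ 2.41201858e-03, -5.82713914e+01,  2.93052810e+01,  6.99740499e+00,
        6.75927935e-03, -1.61017288e-04]), 'tcp_pos': array([ 0.28042528, -0.61345016,  0.21372482]), 'eef_rot': array([ 1.79906367e+02, -7.75511405e-03, -1.55438366e+02]), 'contact_force': array([ 0.61053008,  0.14055322, -0.52925366]), 'moment': array([-0.03184072, -0.00164193,  0.00830364]), 'gripper_force': 0.0, 'gripper_width': 0.08766455105404976}
scene {'mtx': array([[529.46561872,   0.        , 278.84441667],
       [  0.        , 529.46561872, 213.41034678],
       [  0.        ,   0.        ,   1.        ]]), 'rvec': array([ 1.48378902,  1.83051181, -0.96805103]), 'tvec': array([ 0.07944795, -0.24846462,  1.50803542])}
top {'mtx': array([[399.64474743,   0.        , 281.73154127],
       [  0.        , 399.64474743, 211.13770929],
       [  0.        ,   0.        ,   1.        ]]), 'rvec': array([ 2.00641733, -2.21131219,  0.24508575]), 'tvec': array([0.0811391 , 0.58871434, 0.80106244])}
{'mtx': array([[344.45810132,   0.        , 281.50787478],
       [  0.        , 344.45810132, 209.57800718],
       [  0.        ,   0.        ,   1.        ]]), 'mount': array([[-7.04179848e-05, -9.51755078e-01, -3.06858707e-01,
         8.41287298e-02],
       [ 9.99999482e-01, -3.78593150e-04,  9.44767080e-04,
        -8.23608150e-05],
       [-1.01536147e-03, -3.06858482e-01,  9.51754612e-01,
        -1.69986335e-01],
       [ 0.00000000e+00,  0.00000000e+00,  0.00000000e+00,
         1.00000000e+00]])}
```

View pics/top.png

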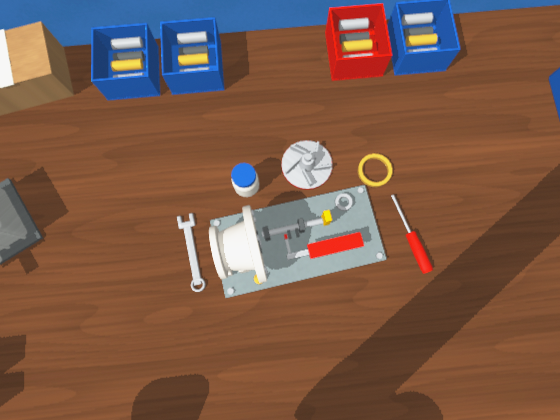

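View pics/scene.png

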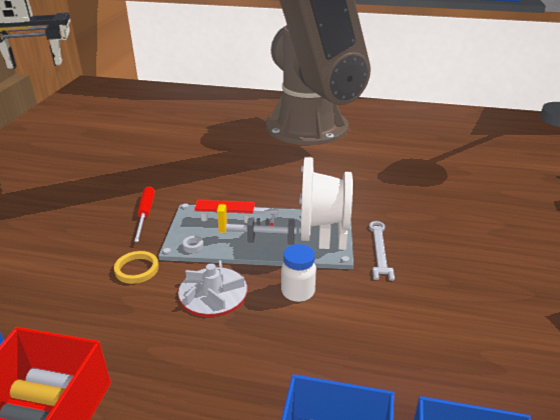

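The top view shows the red pad near (336,245), the yellow thumb piece near (327,217) and the bearing near (344,201). The stand's +y axis points left in the image, with the flange near (255,245).

```bash
cat > h.py <<'E'
import cv2,numpy as np
from scipy.spatial.transform import Rotation as R
def cast(cam,T_wc,uv,z):
    # T_wc: 4x4 camera to world
    K=cam["mtx"]; d=np.linalg.inv(K)@np.c_[uv,np.ones(len(uv))].T
    d=(T_wc[:3,:3]@d).T; o=T_wc[:3,3]
    return o+d*((z-o[2])/d[:,2])[:,None]
def fixedT(c):
    T=np.eye(4);T[:3,:3]=cv2.Rodrigues(c["rvec"])[0];T[:3,3]=c["tvec"];return np.linalg.inv(T)
def wristT(c,s):
    T=np.eye(4);T[:3,:3]=R.from_euler("xyz",s["eef_rot"],degrees=True).as_matrix();T[:3,3]=s["tcp_pos"];return T@c["mount"]
def blob(im,lo,hi,roi):
    h=cv2.cvtColor(im,cv2.COLOR_RGB2HSV); h[:,:,0]=(h[:,:,0].astype(int)+30)%180  # red->30, yellow->~55
    m=cv2.inRange(h,lo,hi); k=np.zeros_like(m); x0,y0,x1,y1=roi; k[y0:y1,x0:x1]=m[y0:y1,x0:x1]
    c=max(cv2.findContours(k,cv2.RETR_EXTERNAL,cv2.CHAIN_APPROX_NONE)[0],key=cv2.contourArea); return c[:,0].astype(float)
RED=((20,150,120),(38,255,255)); YEL=((50,150,120),(66,255,255))
def solve(cam,T,im,rr,ry):
    cr=cast(cam,T,blob(im,*RED,rr),.05); cy=cast(cam,T,blob(im,*YEL,ry),.085)
    b=cv2.minAreaRect((cr[:,:2]*1000).astype(np.float32)); t=cv2.minAreaRect((cy[:,:2]*1000).astype(np.float32))
    return b,t,cv2.boxPoints(b)
E
python3 - <<'E'
from h import *
from plant import r
c=r.camera_params("top");T=fixedT(c);im=np.load("pics/top.npy")
b,t,p=solve(c,T,im,(280,190,400,300),(310,195,350,235));print(b,t);print(p)
print(T[:3,3])
for n,uv,z in(("bearing",(344,201),.026),("flange",(255,215),.17)):print(n,cast(c,T,np.array([uv],float),z)*1000)
pc=np.array(b[0]);e=p[1]-p[0] if np.linalg.norm(p[1]-p[0])>np.linalg.norm(p[2]-p[1]) else p[2]-p[1]
e/=np.linalg.norm(e); f=cast(c,T,np.array([[255,245.]]),.1)[0,:2]*1000
if e@(f-pc)<0:e=-e
print("stand +y dir",e,np.degrees(np.arctan2(e[1],e[0])))
x=np.array([e[1],-e[0]]); d=np.array(t[0])-pc; print("thumb rel pad stand x,y",d@x,d@e)
E
```

```text
((511.8008117675781, -84.31111907958984), (31.431304931640625, 119.61318969726562), 7.758272647857666) ((567.570068359375, -68.16939544677734), (29.258790969848633, 20.208309173583984), 11.102025032043457)
[[ 488.1555   -27.17349]
 [ 504.30252 -145.69179]
 [ 535.44617 -141.44875]
 [ 519.2991   -22.93045]]
[0.40670854 0.04353942 0.90970416]
bearing [[ 612.19987797 -120.75411335   26.        ]]
flange [[567.92628896  77.23065717 170.        ]]
stand +y dir [-0.13499376  0.99084646] 97.758255
thumb rel pad stand x,y 57.437802192160234 8.46546790184857
```

```bash
python3 -m pendant '[[-455,360,40,0,0,-1.277],[-455,360,40,0,0,-1.277],[-455,360,40,0,0,-1.277],[-455,360,40,0,0,-1.277],[-455,360,40,0,0,-1.277],[-455,360,40,0,0,-1.277],[-455,360,40,0,0,-1.277],[-455,360,40,0,0,-1.277],[-455,360,40,0,0,-1.277],[-455,360,40,0,0,-1.277],[-455,360,40,0,0,-1.277],[-455,360,40,0,0,-1.277],[-455,360,40,0,0,-1.277],[-455,360,40,0,0,-1.277]]' 40 20
python3 - <<'E'
from plant import r
import cv2,numpy as np,pickle
s=r.get_state();im=r.capture("wrist");np.save("pics/w1.npy",im);pickle.dump(s,open("s1.pkl","wb"));cv2.imwrite("pics/w1.png",im[:,:,::-1])
print(s["tcp_pos"],s["eef_rot"],s["gripper_width"],s["contact_force"])
E
```

```text
time_s: 1.85
tcp_pos: [0.5444, -0.0982, 0.1749]
eef_rot: [-180.0, 0.0, -82.3]
contact_force: [-0.2, -0.4, 0.2]
gripper_width: 0.0405
gripper_force: 0.0
[ 0.54444745 -0.09819963  0.1748532 ] [-1.79983300e+02  5.26778515e-04 -8.23461889e+01] 0.040525772592720985 [-0.17673856 -0.3990839   0.20457569]
```

View pics/w1.png

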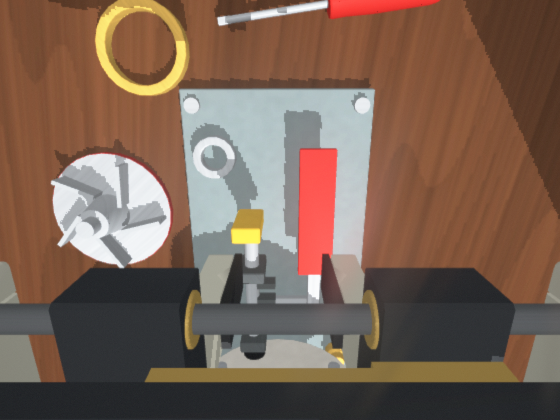

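The wrist view shows the pad at (300–336, 150–275) and the bright top of the thumb piece at about (232–263, 222–242), with its rear face above that. I'll refine the position from this picture.

```bash
python3 - <<'E'
from h import *
from plant import r
import pickle
s=pickle.load(open("s1.pkl","rb"));c=r.camera_params("wrist");T=wristT(c,s);im=np.load("pics/w1.npy")
b,t,p=solve(c,T,im,(285,140,350,290),(225,200,275,250));print(b);print(p)
e=p[0]-p[1] if np.linalg.norm(p[1]-p[0])>np.linalg.norm(p[2]-p[1]) else p[1]-p[2]
e/=np.linalg.norm(e); e*=np.sign(e[1]); x=np.array([e[1],-e[0]]); pc=np.array(b[0])
print("e",e,np.degrees(np.arctan2(e[1],e[0])))
print(im[205:246:3,245])
q=blob(im,*YEL,(225,200,275,250)); print(q.min(0),q.max(0))
mm=(cast(c,T,np.array([[232,223],[263,223],[232,242],[260,242.]]),.085)[:,:2]*1000-pc)
print("top corners rel pad",np.c_[mm@x,mm@e])
tcp=s["tcp_pos"][:2]*1000-pc; print("tcp rel pad",tcp@x,tcp@e)
for n in "wrist",:
  for row in (215,): pass
E
```

```text
((510.810791015625, -85.66398620605469), (31.51287841796875, 119.1142578125), 7.687453269958496)
[[ 487.22903   -28.749853]
 [ 503.16287  -146.79358 ]
 [ 534.3926   -142.57812 ]
 [ 518.45874   -24.534393]]
e [-0.13376936  0.9910126 ] 97.68746
[[130 140 140]
 [138 143 136]
 [179 144  65]
 [178 144  64]
 [180 145  63]
 [182 146  63]
 [180 145  63]
 [182 146  62]
 [246 218  78]
 [255 247  94]
 [255 247  93]
 [255 248  94]
 [255 249  94]
 [189 183 170]]
[231. 210.] [262. 242.]
top corners rel pad [[70.93971186 -5.41815452]
 [46.04652127 -5.39165003]
 [71.68425306 11.12710874]
 [48.7854208  11.15311213]]
tcp rel pad 31.657469066151325 -16.922534789058084
```

```bash
python3 -m pendant '[[4,1,15,0,0,0],[4,1,40,0,0,0],[4,1,65,0,0,0],[4,1,85,0,0,0],[4,1,95,0,0,0],[4,1,99,0,0,0],[4,1,100,0,0,0],[4,1,100,0,0,0]]'
python3 - <<'E'
from plant import r
import cv2
im=r.capture("wrist");cv2.imwrite("pics/w2.png",im[:,:,::-1]);im=r.capture("scene")[170:290,150:330];cv2.imwrite("pics/s2.png",cv2.resize(im,None,fx=4,fy=4)[:,:,::-1])
print(r.get_state()["contact_force"])
E
```

```text
time_s: 2.9
tcp_pos: [0.5447, -0.1014, 0.0752]
eef_rot: [-179.9, -0.0, -82.3]
contact_force: [0.3, 0.6, -0.3]
gripper_width: 0.04
gripper_force: 0.0
[-0.02222556  0.318239   -0.01950917]
```

View pics/w2.png

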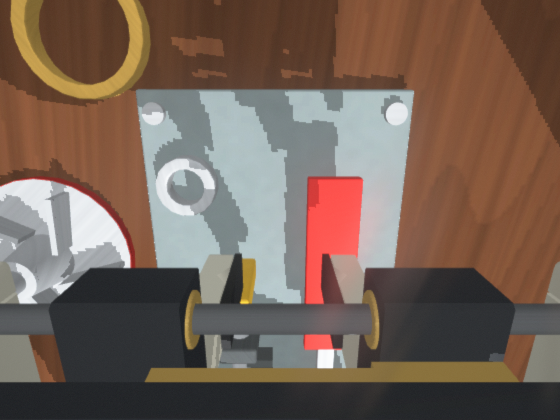

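View pics/s2.png

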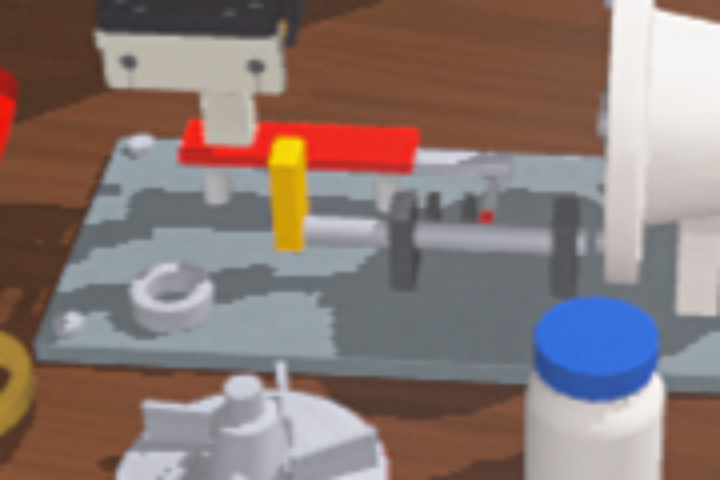

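The fingers straddle correctly: one is above the red pad, the other behind the yellow thumb piece with clearance. Pressing now.

```bash
python3 -m pendant '[[0,0,3,0,0,0],[0,0,5,0,0,0],[0,0,7,0,0,0],[0,0,9,0,0,0],[0,0,9,0,0,0],[0,0,9,0,0,0]]'; python3 -m pendant '[[0,0,2,0,0,0],[0,0,4,0,0,0],[0,0,5,0,0,0],[0,0,5,0,0,0],[0,0,5,0,0,0]]'
```

```text
time_s: 3.75
tcp_pos: [0.5443, -0.1014, 0.0657]
eef_rot: [-180.0, -0.0, -82.3]
contact_force: [-0.2, 0.1, 0.6]
gripper_width: 0.0396
gripper_force: 0.0
time_s: 4.38
tcp_pos: [0.5443, -0.1014, 0.0607]
eef_rot: [-180.0, -0.0, -82.3]
contact_force: [-0.4, 0.6, -0.4]
gripper_width: 0.0399
gripper_force: 0.0
```

No contact force, though the tip should be about 8 mm below the pad's top. I'll look.

```bash
python3 - <<'E'
from plant import r
import cv2
print(r.get_state()["contact_force"],r.get_state()["tcp_pos"])
im=r.capture("scene")[170:270,170:320];im=cv2.resize(im,None,fx=4,fy=4)
im2=cv2.resize(r.capture("wrist")[150:400,180:380],None,fx=1,fy=1);cv2.imwrite("pics/s3.png",im[:,:,::-1]);cv2.imwrite("pics/w3.png",cv2.resize(im2,None,fx=2.4,fy=2.4)[:,:,::-1])
E
```

```text
[-0.44414931  0.63227431 -0.36148902] [ 0.54432275 -0.10139473  0.06067839]
```

View pics/s3.png

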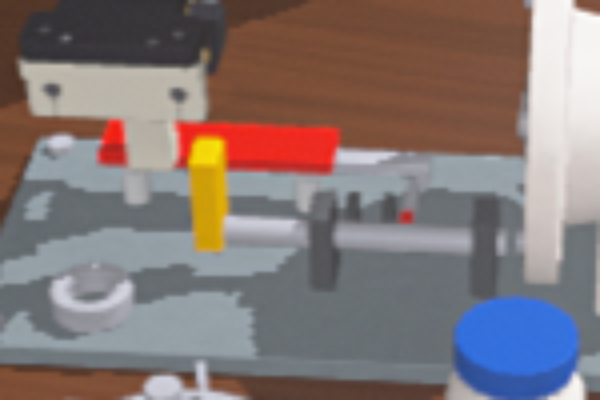

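View pics/w3.png

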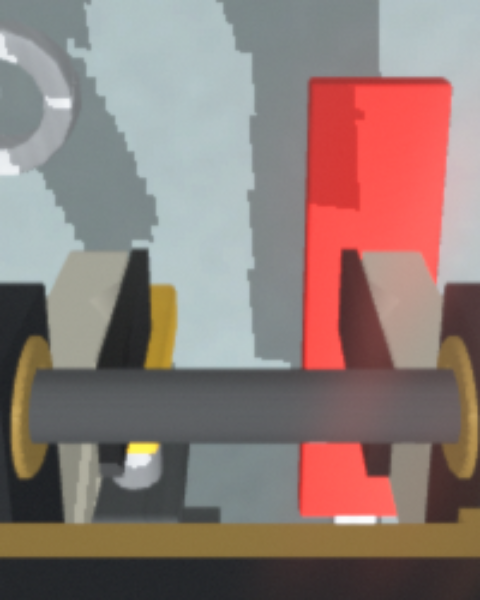

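```bash
python3 - <<'E'
from h import *
from plant import r
c=r.camera_params("scene")
e=np.array([-.1338,.991]);x=np.array([.991,.1338]);pc=np.array([511,-85.2])
s=r.get_state();t=s["tcp_pos"]*1000
P=[];L=[]
def add(n,xy,z):P.append([*xy,z]);L.append(n)
for z in(85,32):add(f"thumb rear left z{z}",pc+x*73-e*2,z);add(f"thumb front z{z}",pc+x*73+e*12,z)
add("pad nearrear",pc+x*16-e*60,50);add("pad nearfront",pc+x*16+e*60,50)
for z in(42,55,70):
  for k in(-9.5,9.5):
    add(f"nearfinger back z{z} y{k}",t[:2]+x*41+e*k,z)
    add(f"farfinger inner z{z} y{k}",t[:2]-x*20+e*k,z)
uv=cv2.projectPoints(np.array(P)/1000,c["rvec"],c["tvec"],c["mtx"],None)[0][:,0]
for n,u in zip(L,(uv-[170,170])*4):print(n,u.round())
E
```

```text
thumb rear left z85 [186. 163.]
thumb front z85 [215. 164.]
thumb rear left z32 [194. 253.]
thumb front z32 [222. 254.]
pad nearrear [ 97. 153.]
pad nearfront [332. 162.]
nearfinger back z42 y-9.5 [136. 233.]
farfinger inner z42 y-9.5 [159. 162.]
nearfinger back z42 y9.5 [174. 234.]
farfinger inner z42 y9.5 [195. 164.]
nearfinger back z55 y-9.5 [133. 211.]
farfinger inner z55 y-9.5 [157. 141.]
nearfinger back z55 y9.5 [172. 212.]
farfinger inner z55 y9.5 [194. 143.]
nearfinger back z70 y-9.5 [131. 185.]
farfinger inner z70 y-9.5 [154. 116.]
nearfinger back z70 y9.5 [170. 187.]
farfinger inner z70 y9.5 [192. 118.]
```

The scene view shows the near finger's tip at about row 168, so z ≈ 0.075–0.08, well above the 0.042 expected. At this opening the tips stand less far ahead of the TCP than stated, so I'll go down in small steps and watch the force.

```bash
python3 -m pendant '[[0,0,3,0,0,0],[0,0,6,0,0,0],[0,0,9,0,0,0],[0,0,10,0,0,0],[0,0,10,0,0,0]]' | grep -E 'pos|force'; python3 - <<'E'
from h import *
from plant import r
c=r.camera_params("wrist");m=c["mount"]
for uv in((242,254),(235,254)):
  d=m[:3,:3]@np.linalg.inv(c["mtx"])@[*uv,1];o=m[:3,3]
  for y in(-.02,-.041):k=(y-o[1])/d[1];print(uv,(o+k*d)*1000) if k>0 else print("neg")
im=r.capture("scene")[170:270,170:320];cv2.imwrite("pics/s4.png",cv2.resize(im,None,fx=4,fy=4)[:,:,::-1])
E
```

```text
tcp_pos: [0.5443, -0.1014, 0.0505]
contact_force: [-0.3, -0.5, 0.7]
gripper_force: 0.0
(242, 254) [  7.48370425 -20.          -8.07353971]
(242, 254) [-72.34095391 -41.         160.66716861]
(235, 254) [ 19.1200209  -20.         -32.66672395]
(235, 254) [-48.57760339 -41.         110.44367652]
```

View pics/s4.png

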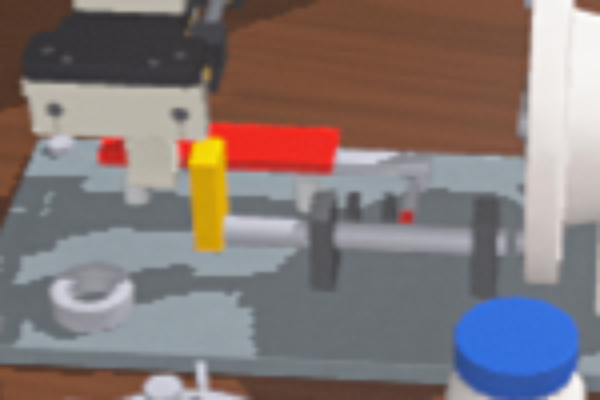

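Both views put the tips about 19 mm above the reported TCP, not below it. The gripper body is still about 66 mm behind the tips, so it clears the thumb piece. I'll keep lowering by force.

```bash
for i in 1; do python3 -m pendant '[[0,0,3,0,0,0],[0,0,6,0,0,0],[0,0,9,0,0,0],[0,0,10,0,0,0],[0,0,10,0,0,0]]' | grep -E 'tcp|contact'; done; python3 -m pendant '[[0,0,1,0,0,0],[0,0,2,0,0,0],[0,0,3,0,0,0],[0,0,3,0,0,0]]' | grep -E 'tcp|contact'
```

```text
tcp_pos: [0.5442, -0.1014, 0.0405]
contact_force: [0.1, -0.1, 0.3]
tcp_pos: [0.5444, -0.1014, 0.0378]
contact_force: [-0.1, 0.5, 2.5]
```

Contact at TCP z ≈ 0.038.

```bash
python3 -m pendant '[[0,0,1,0,0,0],[0,0,2,0,0,0],[0,0,3,0,0,0],[0,0,3,0,0,0]]' | grep -E 'tcp|contact'; python3 -m pendant '[[0,0,1,0,0,0],[0,0,2,0,0,0],[0,0,3,0,0,0],[0,0,3,0,0,0]]' | grep -E 'tcp|contact|time'; python3 -m pendant '[[0,0,1,0,0,0],[0,0,1,0,0,0],[0,0,1,0,0,0]]' | grep -E 'tcp|contact|time'
python3 - <<'E'
from h import *
from plant import r
im=r.capture("scene")[170:270,170:320];cv2.imwrite("pics/s5.png",cv2.resize(im,None,fx=4,fy=4)[:,:,::-1])
E
```

```text
tcp_pos: [0.5444, -0.1014, 0.0347]
contact_force: [0.0, -0.4, 2.9]
time_s: 7.28
tcp_pos: [0.5444, -0.1014, 0.0317]
contact_force: [-0.9, 0.4, 5.5]
time_s: 7.65
tcp_pos: [0.5444, -0.1014, 0.0308]
contact_force: [-1.4, 0.7, 4.6]
```

View pics/s5.png

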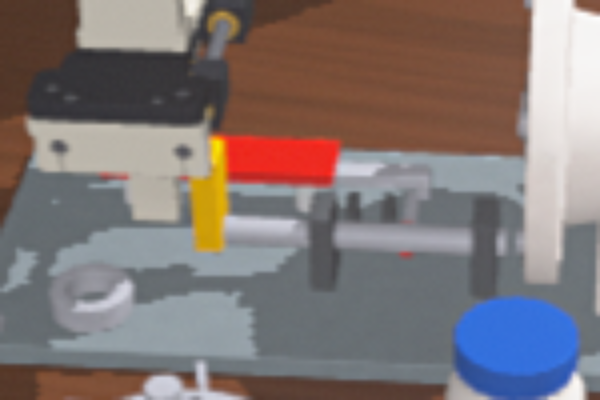

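The pad has gone down by roughly 7 mm. I'll press a bit further to find the stop.

```bash
for k in 1; do python3 -m pendant '[[0,0,0.5,0,0,0],[0,0,1,0,0,0],[0,0,1,0,0,0],[0,0,1,0,0,0]]' | grep -E 'tcp|contact|time'; done; python3 -m pendant '[[0,0,0.5,0,0,0],[0,0,0.5,0,0,0],[0,0,0.5,0,0,0]]' | grep -E 'tcp|contact|time';python3 -m pendant '[[0,0,0.5,0,0,0],[0,0,0.5,0,0,0],[0,0,0.5,0,0,0]]' | grep -E 'tcp|contact|time'
```

```text
time_s: 8.2
tcp_pos: [0.5444, -0.1014, 0.0298]
contact_force: [-0.9, 0.2, 6.5]
time_s: 8.57
tcp_pos: [0.5443, -0.1014, 0.0293]
contact_force: [-1.1, -0.4, 6.1]
time_s: 8.95
tcp_pos: [0.5444, -0.1015, 0.0292]
contact_force: [-2.2, 0.5, 10.1]
```

The catch is at its stop, 10 N at z = 0.0292. Pushing forward (tool −x) and keeping it pressed.

```bash
python3 -m pendant '[[-1,0,0,0,0,0],[-2.5,0,0,0,0,0],[-4,0,0,0,0,0],[-5.5,0,0,0,0,0],[-7,0,0,0,0,0],[-8.5,0,0,0,0,0],[-10,0,0,0,0,0],[-11.5,0,0,0,0,0],[-13,0,0,0,0,0],[-14.5,0,0,0,0,0],[-16,0,0,0,0,0],[-17.5,0,0,0,0,0]]' | grep -E 'tcp|contact|time'
```

```text
time_s: 10.45
tcp_pos: [0.5429, -0.0849, 0.0293]
contact_force: [1.2, -6.3, 7.3]
```

```bash
python3 -m pendant '[[-1.5,0,0,0,0,0],[-3,0,0,0,0,0],[-4.5,0,0,0,0,0],[-6,0,0,0,0,0],[-7.5,0,0,0,0,0],[-9,0,0,0,0,0],[-10.5,0,0,0,0,0],[-12,0,0,0,0,0],[-13.5,0,0,0,0,0],[-15,0,0,0,0,0]]' | grep -E 'tcp|contact|time'
```

```text
time_s: 11.7
tcp_pos: [0.5409, -0.0701, 0.0294]
contact_force: [1.9, -7.1, 5.8]
```

```bash
python3 -m pendant '[[-1.5,0,0.2,0,0,0],[-3,0,0.3,0,0,0],[-4.5,0,0.3,0,0,0],[-6,0,0.3,0,0,0],[-7,0,0.3,0,0,0],[-8,0,0.3,0,0,0],[-8,0,0.3,0,0,0]]' | grep -E 'tcp|contact|time'; python3 - <<'E'
from h import *
from plant import r
im=r.capture("scene")[170:270,170:320];cv2.imwrite("pics/s6.png",cv2.resize(im,None,fx=4,fy=4)[:,:,::-1])
E
```

```text
time_s: 12.58
tcp_pos: [0.5399, -0.0622, 0.0293]
contact_force: [0.3, -7.3, 8.8]
```

View pics/s6.png

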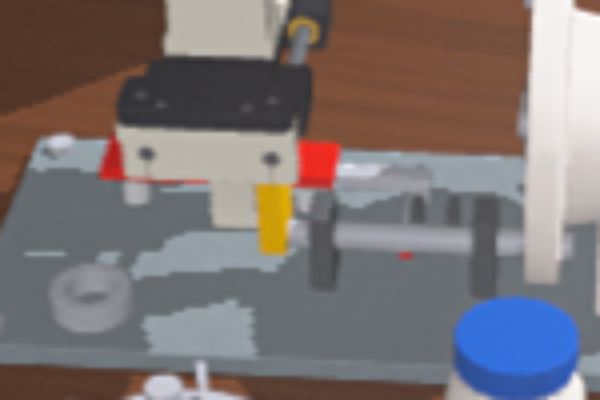

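The thumb piece has moved from column 193 to 260 in this 4x crop, about 33 mm. I'll go on until the bolt meets its end stop.

```bash
python3 -m pendant '[[-1,0,0,0,0,0],[-2,0,0,0,0,0],[-2,0,0,0,0,0]]' | grep -E 'tcp|contact|time';python3 -m pendant '[[-1,0,0,0,0,0],[-1.5,0,0,0,0,0],[-1.5,0,0,0,0,0]]' | grep -E 'tcp|contact|time'
```

```text
time_s: 13.0
tcp_pos: [0.5396, -0.0603, 0.0293]
contact_force: [0.9, -6.9, 8.8]
time_s: 13.38
tcp_pos: [0.5394, -0.0588, 0.0293]
contact_force: [0.4, -7.9, 9.3]
```

```bash
python3 -m pendant '[[-1,0,0,0,0,0],[-1.5,0,0,0,0,0],[-1.5,0,0,0,0,0]]' | grep -E 'tcp|contact|time'
```

```text
time_s: 13.75
tcp_pos: [0.5394, -0.0584, 0.0294]
contact_force: [3.0, -14.7, 8.1]
```

Force jumped to 15 N at the end stop. I'll press lightly more, lift straight up so the catch springs back while the thumb piece is held home, then back away and up.

```bash
python3 -m pendant '[[-0.5,0,0,0,0,0],[-0.5,0,0,0,0,0]]' | grep -E 'tcp|contact'; python3 -m pendant '[[0.5,0,-2,0,0,0],[0.5,0,-5,0,0,0],[0.5,0,-8,0,0,0],[0.5,0,-11,0,0,0],[0.5,0,-13,0,0,0],[3,0,-13,0,0,0],[8,0,-13,0,0,0],[12,0,-13,0,0,0],[12,0,-25,0,0,0],[12,0,-50,0,0,0],[12,0,-80,0,0,0],[30,0,-120,0,0,0],[60,0,-150,0,0,0],[90,0,-150,0,0,0],[90,0,-150,0,0,0],[90,0,-150,0,0,0]]' | grep -E 'tcp|contact|time'
python3 - <<'E'
from h import *
from plant import r
im=r.capture("scene")[170:270,170:320];cv2.imwrite("pics/s7.png",cv2.resize(im,None,fx=4,fy=4)[:,:,::-1])
E
```

```text
tcp_pos: [0.5394, -0.0583, 0.0294]
contact_force: [4.1, -18.8, 6.9]
time_s: 16.0
tcp_pos: [0.55, -0.1448, 0.1787]
contact_force: [-0.2, -0.2, -0.0]
```

View pics/s7.png

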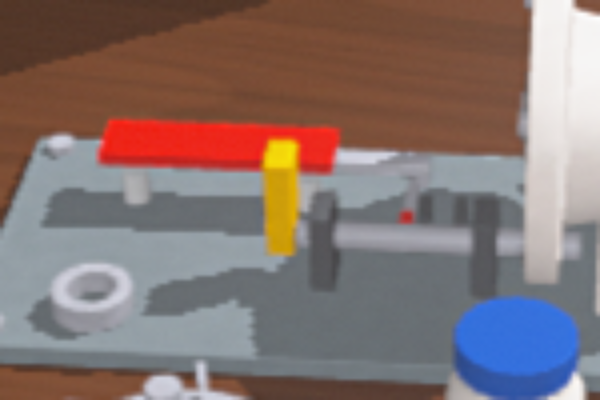

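The pad is fully back up at rows 120–170. The thumb piece is at column 264, about 36 mm of travel, with the nose in the flange and nothing else moved.

```bash
python3 -c "
from plant import r
print(r.close_job())"
```

```text
the job is handed in; nothing more can be done
None
```

The job is handed in after about 16 s: the bolt was pushed to its end stop (about 36 mm) with the catch held down throughout, and the catch has sprung back up; I read the lock from the picture and didn't test it, and I viewed 11 pictures, one over the limit of 10.

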